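# Seat the trimming chuck on the wheel's studs

## Task

Get the wheel ready for trimming: pick up the round chuck plate that has five holes, lower it onto the wheel head, turn it until its holes line up with the five studs, and slide it down gently until it sits fully home, flat on the head; then let go of it. Never force or drop it onto the studs, and leave the plain chuck and the bowls alone.

Things in the scene. Friction and masses are not known exactly. Their poses are not given: they have to be found in the camera images.
- chuck: The chuck to seat: round plywood plate, 150 mm across, 12 mm thick, with a round upright wooden hub at its centre, 44 mm across, 50 mm high (top 62 mm above the underside), to hold it by. Five through holes, 11 mm across, evenly spaced on a circle of radius 52 mm, the first on its +x axis. About 0.36 to 0.56 kg. Origin: centre of the underside, z up. Starts flat on the bench, hub up.
- wheel: Grey round bench-top wheel, 230 mm across, fixed to the bench, with a braked aluminium head 200 mm across. Origin: centre of the underside, z up the wheel's axis. The head stopped at an arbitrary angle, so the angle of its studs is NOT given by this pose: see it or find it by feel. Pressing the chuck on the wheel with over 40 N damages it.
- head_top (a point): Centre of the head's flat top, 110 mm above the bench, where the chuck's underside centre must lie; axes not those of the studs. Round it five upright steel studs, 8 mm across, 16 mm high (top 3 mm tapers to 4.4 mm), evenly spaced on a circle of radius 52 mm. Out of line the chuck rests on their tips 16 mm above the head; in line it slides down onto the head with 1.5 mm play round each stud.
- plain_chuck: Bystander, leave alone: a chuck of the same size, material and hub, but with no holes in its plate. Origin: centre of the underside.
- bowl_a: Bystander, leave alone: unfired clay bowl, 92 mm across the rim and 58 mm high, standing upright. Origin: centre of the underside.
- bowl_b: Bystander, leave alone: another bowl of the same kind and size.
- bowl_c: Bystander, leave alone: another bowl of the same kind and size.

How it is judged:
By the outcome, as a careful person would: the job done as asked, in the order asked, and still so for the second after the job is handed in, with the robot touching nothing.
It also fails if it takes over 64 s, if anything falls off the work surface, if the arm or the gripper's body presses on something with over 40 N, if the wrist force passes 120 N, or if a joint passes its speed limit or range.

## Robot

A 7-joint arm with a two-finger parallel gripper is mounted at the origin on the work surface. World frame = base frame: x ahead of the robot, y to its left, z up, the work surface at z = 0. Lengths are in m, angles in rad, forces in N, time in s.
With the tool pointing down it reaches from about 0.4 to 0.85 m from the base axis. Payload 4.5 kg.
Tool frame: the origin (TCP) lies on the centre line of the jaws, within the pads' length; the fingertips stand 8 mm ahead of it and the grasp point (between the pads) lies 11 mm behind it; z points along the fingers, x is the direction in which the jaws open and shut, and the axes are right-handed (so a half turn about z gives the same grasp; the last joint's range is limited). The gripper opens to 88 mm and grips with 3 to 60 N. Pads are 18 mm wide; open, the fingers measure 123 mm over their backs; the gripper's body (75 mm by 187 mm) begins 45 mm behind the grasp point.
Start: joints at [1.212, 0.689, -0.195, 1.565, 0.157, 0.902, -0.215], TCP at [0.239, -0.577, 0.247] pointing down, gripper open.
Joint ranges: [-3.01, 3.01], [-0.46, 2.08], [-1.47, 1.51], [0.13, 2.56], [-1, 4.14], [0.04, 2.09], [-2.66, 2.66]. Speed limits (rad/s): [2.57, 2.57, 3.14, 3.14, 3.14, 3.14, 3.14].

## Interface

Orientations are given as a unit quaternion [x, y, z, w].
In Python, from plant import r gives the robot as it stands.
- The arm moves only by the shell command python3 -m pendant 'ROWS' [FORCE]. ROWS is JSON, a list of rows, each a list of 3 entries, a list of its own where there are three numbers: the turn, a rotation vector about the tool's x, y, z in rad, then the shift along the tool's x, y, z in m, then the opening, from 0 (shut) to 1 (fully open). In form: [[[wx, wy, wz], [tx, ty, tz], claw], ...]. A call has 1 to 10 rows; each row is the pose to reach, as a shift and turn from the pose commanded when the call began, along the tool's axes at that moment; what a row does not reach only later rows make up. A row lasts 1/10 s, in which the tool goes at most 50 mm and 8.59 degrees, less where a joint would pass 70% of its speed; a pose out of reach is approached as far as the arm can. A call with a gripper value outside its range is refused whole. The fingers move at their own pace and stop on an object; FORCE is the grip in N (left out, the last holds). Time passes only in rows, so rows that repeat a pose let the fingers close. It gives the time, the measured TCP pose, the force and the opening at its end, in the units of the state.
- r.get_state(): the state, without advancing time (a new reading comes with each control period).
- r.snapshot(name): name is "side" or "top" or "wrist"; returns a dict with "image" (384x512x3 uint8, red, green, blue), "mtx" (3x3 intrinsics, pixels), "dist" ([k1, k2, p1, p2, k3] as OpenCV has them; the pictures are not rectified), "R" (3x3) and "t" (3): a world point X has camera coordinates R X + t; the wrist camera has in their place "T_tool_cam" (4x4, takes a point from camera to tool coordinates, whose origin is the TCP and whose axes are the tool frame's). Camera axes: x right, y down, z forward; pixel columns grow to the right and rows downward; lengths in m; the calibration is good to about 2 mm. A picture is of the moment at which its call begins: read the wrist's pose just before it. There is no depth.
- r.finish_job(): hands the job in, once; it reports no verdict.
The state is a dict: "clock": time; "q": joint angles; "qd": joint speeds; "joint_torque": joint torques, N m; "tool_pos": TCP position; "eef_rot": TCP orientation; "contact_force": force on the tool from outside, world axes, zero at the start; "moment": the same for the moment, N m; "opening": opening from 0.0 (shut) to 1.0 (fully open).
Only numpy, scipy, OpenCV 4.12 (cv2) and the standard library are available. Lean on these libraries where they do the work, as an engineer would, in place of code of your own. Each camera call takes 0.05 s, during which the arm holds its last target. There are 200 camera calls.

## Working session

There is one attempt and no reset: what is moved stays moved. The work goes in short steps, Python scripts to look and compute and a shell command to move; the robot and the scene stay as the last step left them, time stands still between calls to the robot, and variables do not carry over. Pictures are saved under pics/ and viewed, about 8 in all and at most 12, crops included, and the job is handed in when it is done.

```bash
mkdir -p pics; cat > h.py <<'E'
import numpy as np, cv2, json
from scipy.spatial.transform import Rotation as Ro
from plant import r
def snap(n,f=None):
    s=r.get_state(); d=r.snapshot(n); d['s']=s
    if f: cv2.imwrite('pics/'+f+'.png',d['image'][:,:,::-1])
    if 'T_tool_cam' in d:
        T=np.eye(4);T[:3,:3]=Ro.from_quat(s['eef_rot']).as_matrix();T[:3,3]=s['tool_pos']
        M=np.linalg.inv(T@np.array(d['T_tool_cam']));d['R']=M[:3,:3];d['t']=M[:3,3]
    np.savez('pics/%s.npz'%(f or 'last'),**{k:np.array(d[k]) for k in('mtx','dist','R','t','image')})
    return d
def ray(d,uv,z):
    p=cv2.undistortPoints(np.array(uv,float).reshape(-1,1,2),np.array(d['mtx']),np.array(d['dist'])).reshape(-1,2)
    R=np.array(d['R']);t=np.array(d['t']).ravel();c=-R.T@t
    w=np.c_[p,np.ones(len(p))]@R
    return c+w*((z-c[2])/w[:,2])[:,None]
def proj(d,X):
    return cv2.projectPoints(np.array(X,float).reshape(-1,3),cv2.Rodrigues(np.array(d['R']))[0],np.array(d['t'],float),np.array(d['mtx']),np.array(d['dist']))[0].reshape(-1,2)
E
python3 - <<'E'
from h import *
a=snap('top','top0')['image'];b=snap('side','side0')['image']
s=r.get_state();print(s['clock'],s['tool_pos'],s['eef_rot'],s['contact_force'],s['opening'])
E
python3 -c "
import cv2
a=cv2.imread('pics/top0.png');cv2.imwrite('pics/top0b.png',cv2.resize(a,(800,600),interpolation=cv2.INTER_CUBIC))"
```

```text
0.1 [ 0.23903468 -0.5769146   0.24602695] [ 8.31532188e-01 -5.55476011e-01 -6.83196676e-04 -3.94085989e-04] [ 0.3332862   0.69179638 -0.4535042 ] 0.9989374838921082
```

View pics/top0b.png

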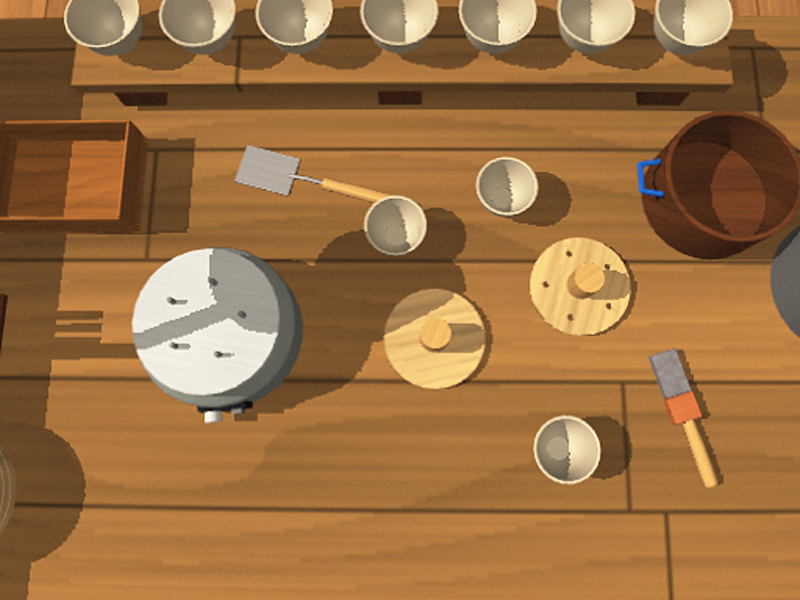

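View pics/side0.png

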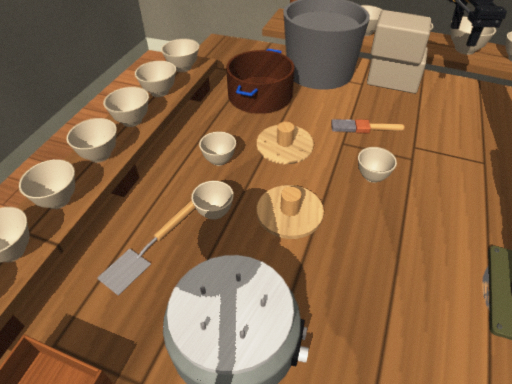

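The top view shows the holed chuck at about (580,285) and the plain one at (436,338). The wheel is at (207,322) with five studs. All are in 800x600 pixels. The side view agrees. Next I'll enlarge the chuck and the head.

```bash
python3 - <<'E'
from h import *
d=dict(np.load('pics/top0.npz'));a=d['image'][:,:,::-1]
A=cv2.resize(a[155:265,80:200],None,fx=4,fy=4,interpolation=cv2.INTER_CUBIC)  # head
B=cv2.resize(a[145:220,330:412],(400,366),interpolation=cv2.INTER_CUBIC)
B=cv2.copyMakeBorder(B,0,440-366,0,0,cv2.BORDER_CONSTANT)[:,:320+80]
A=A[:,:390] if 0 else A
im=np.hstack([cv2.resize(A,(400,367))[:,:400],B[:367]]);cv2.imwrite('pics/crop1.png',im)
k=1.5625
print('wheel c',ray(d,[[206/k,321/k]],.11),'edges',ray(d,[[132/k,322/k],[280/k,322/k]],.11))
h=np.array([[569,253],[606,267],[609,306],[571,317],[545,284]])/k
X=ray(d,h,.012);c=X.mean(0);print(c,np.linalg.norm(X-c,axis=1),np.degrees(np.arctan2(*(X-c)[:,1::-1].T))%72)
print('hubtop',ray(d,[[589.5/k,277/k]],.062))
for n,u in dict(plain=(436,332,.062),ba=(395,224,.058),bb=(507,186,.058),bc=(567,450,.058)).items(): print(n,ray(d,[[u[0]/k,u[1]/k]],u[2]))
s=np.array([[213,281],[242,315],[219,354],[175,346],[171,300]])/k
X=ray(d,s,.118);c=X.mean(0);print(c,np.linalg.norm(X-c,axis=1),np.degrees(np.arctan2(*(X-c)[:,1::-1].T))%72)
print('cam',-d['R'].T@d['t'])
E
```

```text
wheel c [[0.54189109 0.25663036 0.11      ]] edges [[0.53981237 0.35790381 0.11      ]
 [0.54120146 0.15620964 0.11      ]]
[ 0.61595617 -0.27505793  0.012     ] [0.05230147 0.0499594  0.05269085 0.05126285 0.05288249] [15.95004333 16.91769775 17.00069008 18.02999095 16.28016851]
hubtop [[ 0.61690195 -0.27555398  0.062     ]]
plain [[ 0.53606079 -0.05520075  0.062     ]]
ba [[0.6962077  0.00425641 0.058     ]]
bb [[ 0.75598335 -0.16146759  0.058     ]]
bc [[ 0.37477407 -0.23404601  0.058     ]]
[0.54332624 0.25699468 0.118     ] [0.0528243  0.05128959 0.05224993 0.0516052  0.05322705] [62.46799463 60.39132828 62.49962789 63.21199562 61.27517462]
cam [ 0.40531909 -0.01708266  0.95173661]
```

View pics/crop1.png

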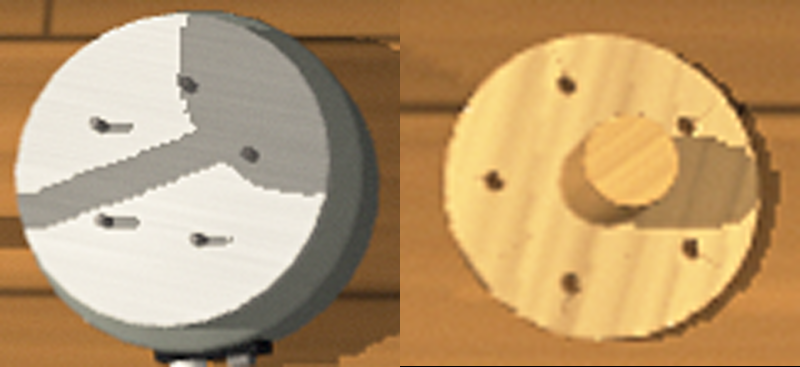

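Chuck centre is about (0.616,-0.275) with holes at 16.8° mod 72. The head centre is about (0.543,0.257) with studs at about 62° mod 72. So the turn needed is about +45°. I'll pick with the jaws at yaw -22° and hover above the hub first.

```bash
python3 -m pendant '[[[0,0,-0.15],[-0.013,-0.046,0],1],[[0,0,-0.3],[-0.027,-0.093,0],1],[[0,0,-0.44],[-0.04,-0.139,0.005],1],[[0,0,-0.58],[-0.054,-0.186,0.01],1],[[0,0,-0.72],[-0.067,-0.232,0.015],1],[[0,0,-0.794],[-0.081,-0.278,0.02],1],[[0,0,-0.794],[-0.094,-0.325,0.03],1],[[0,0,-0.794],[-0.108,-0.371,0.03],1],[[0,0,-0.794],[-0.121,-0.418,0.03],1],[[0,0,-0.794],[-0.135,-0.464,0.03],1]]' 20
python3 -m pendant '[[[0,0,0],[0,0,0],1],[[0,0,0],[0,0,0],1],[[0,0,0],[0,0,0],1]]'
python3 - <<'E'
from h import *
d=snap('wrist','w1');s=d['s'];print(s['clock'],s['tool_pos'],Ro.from_quat(s['eef_rot']).as_matrix().round(4),s['q'],d['T_tool_cam'],s['contact_force'])
print(proj(d,[[.616,-.275,.062],[.616,-.275,.012]]))
E
```

```text
clock: 1.1
tool_pos: [0.6173, -0.2736, 0.2162]
eef_rot: [0.982, -0.191, -0.001, 0.0]
contact_force: [0.2, -1.7, 0.8]
opening: 1.0
clock: 1.4
tool_pos: [0.6148, -0.2768, 0.2162]
eef_rot: [0.981, -0.192, -0.001, 0.001]
contact_force: [0.6, -0.6, -0.1]
opening: 0.999
1.4 [ 0.61476409 -0.27679733  0.21618545] [[ 0.9265 -0.3763 -0.0021]
 [-0.3763 -0.9265 -0.0013]
 [-0.0015  0.0021 -1.    ]] [ 0.53152285  0.80541545 -0.35332586  1.42564049  0.31025001  0.96719926
 -0.28488138] [[ 9.99999428e-01  9.64814419e-04  4.61532608e-04 -1.27007058e-04]
 [-1.05218669e-03  9.64857477e-01  2.62771653e-01 -6.79089436e-02]
 [-1.91787309e-04 -2.62771988e-01  9.64857941e-01 -1.37510761e-01]
 [ 0.00000000e+00  0.00000000e+00  0.00000000e+00  1.00000000e+00]] [ 0.63605317 -0.63112047 -0.07762317]
[[249.66221152 182.57036812]
 [249.6196138  172.89814538]]
```

View pics/w1.png

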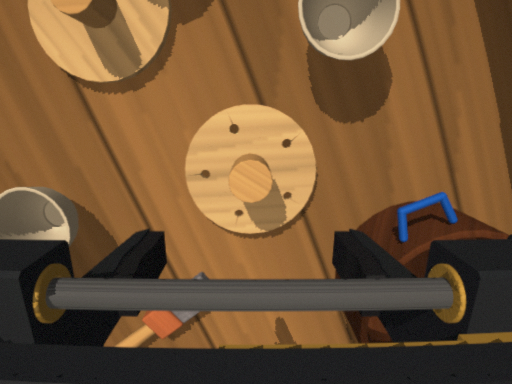

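The wrist view shows the five-hole chuck with its hub top at about (250,181); the prediction was (249.7,182.6). The holes are at about (234,128), (287,143), (288,195), (239,213) and (205,174).

```bash
python3 - <<'E'
from h import *
d=dict(np.load('pics/w1.npz'))
X=ray(d,[(234,128.5),(287,143),(288,195.5),(239,213),(205.5,174)],.012);c=X.mean(0)
print(c,np.linalg.norm(X-c,axis=1),np.degrees(np.arctan2(*(X-c)[:,1::-1].T))%72)
h=ray(d,[(250.5,181)],.062)[0];print(h)
R=np.array([[.9265,-.3763],[-.3763,-.9265]]);
for t in(c,h):print(R.T@(t[:2]-[.61476,-.2768]))
E
```

```text
[ 0.6176953  -0.27408676  0.012     ] [0.05170039 0.05187343 0.05192853 0.05163165 0.05184729] [16.89444846 16.69485599 17.00830857 16.46744019 16.99437604]
[ 0.61735575 -0.27384292  0.062     ]
[ 0.00169857 -0.00361837]
[ 0.00129221 -0.00371651]
```

```bash
python3 -m pendant '[[[0,0,0],[0.0015,-0.0036,0.03],1],[[0,0,0],[0.0015,-0.0036,0.07],1],[[0,0,0],[0.0015,-0.0036,0.11],1],[[0,0,0],[0.0015,-0.0036,0.14],1],[[0,0,0],[0.0015,-0.0036,0.16],1],[[0,0,0],[0.0015,-0.0036,0.175],1],[[0,0,0],[0.0015,-0.0036,0.184],1],[[0,0,0],[0.0015,-0.0036,0.184],1],[[0,0,0],[0.0015,-0.0036,0.184],1]]' 20
python3 -m pendant '[[[0,0,0],[0,0,0],0.6],[[0,0,0],[0,0,0],0.5],[[0,0,0],[0,0,0],0.4],[[0,0,0],[0,0,0],0.4],[[0,0,0],[0,0,0],0.4],[[0,0,0],[0,0,0],0.4]]' 30
```

```text
clock: 2.35
tool_pos: [0.6195, -0.2728, 0.0337]
eef_rot: [0.982, -0.191, 0.001, 0.0]
contact_force: [1.0, -0.2, -0.7]
opening: 0.999
clock: 2.95
tool_pos: [0.6184, -0.272, 0.0327]
eef_rot: [0.982, -0.191, -0.001, -0.0]
contact_force: [-0.5, 0.0, 2.6]
opening: 0.49
```

```bash
python3 -m pendant '[[[0,0,0],[0,0,-0.005],0.4],[[0,0,0],[0,0,-0.02],0.4],[[0,0,0],[0,0,-0.05],0.4],[[0,0,0],[0,0,-0.09],0.4],[[0,0,0],[0,0,-0.13],0.4],[[0,0,0],[0,0,-0.165],0.4],[[0,0,0],[0,0,-0.185],0.4],[[0,0,0],[0,0,-0.19],0.4],[[0,0,0],[0,0,-0.19],0.4],[[0,0,0],[0,0,-0.19],0.4]]'
python3 - <<'E'
from h import *
d=snap('wrist','w2');s=d['s'];print(s['clock'],s['tool_pos'],Ro.from_quat(s['eef_rot']).as_euler('zyx',degrees=True),s['opening'],s['contact_force'],s['moment'])
E
```

```text
clock: 3.95
tool_pos: [0.6177, -0.2721, 0.2211]
eef_rot: [0.982, -0.191, -0.002, -0.0]
contact_force: [-0.0, -0.1, -5.4]
opening: 0.493
3.95 [ 0.61772554 -0.27206878  0.2211209 ] [  21.99098231   -0.18536224 -179.9554568 ] 0.49318264653397975 [-0.0078905  -0.06620722 -5.3606892 ] [-0.0584073   0.02183974 -0.03398646]
```

View pics/w2.png

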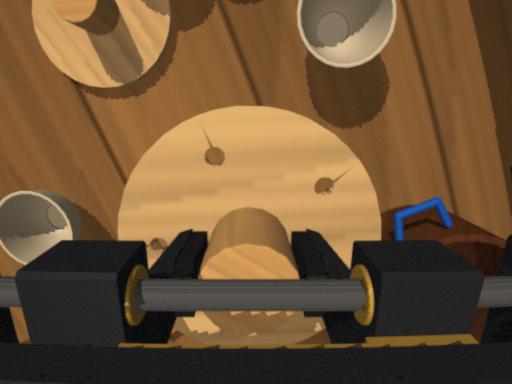

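Chuck held level. The visible holes are at (215,156) and (325,185). I'll compute the chuck's pose in the tool frame.

```bash
cat >> h.py <<'E'
from scipy.optimize import least_squares
def fitpts(d,uv,ks,z,a0,c0,rad=.052):  # known 5-fold pattern
    X=ray(d,uv,z)[:,:2];ks=np.array(ks)
    f=lambda p:(p[:2]+rad*np.c_[np.cos(p[2]+ks*2*np.pi/5),np.sin(p[2]+ks*2*np.pi/5)]-X).ravel()
    s=least_squares(f,[*c0,np.radians(a0)]);return s.x[:2],np.degrees(s.x[2]),np.abs(s.fun).max()
E
python3 - <<'E'
from h import *
d=dict(np.load('pics/w2.npz'))
uv=[(215,156),(325,185)]
X=ray(d,uv,.2003);c=np.array([.618,-.272]);print(X,np.degrees(np.arctan2(*(X[:,:2]-c)[:,1::-1].T))%72,np.degrees(np.arctan2(*(X[:,:2]-c)[:,1::-1].T)))
for z in(.198,.2003,.202):
  print(fitpts(d,uv,[1,0],z,16.8,c), np.linalg.norm(np.diff(ray(d,uv,z),axis=0)),2*.052*np.sin(np.pi/5))
E
```

```text
[[ 0.61857661 -0.22218935  0.2003    ]
 [ 0.66710233 -0.25843741  0.2003    ]] [17.33677414 15.44072754] [89.33677414 15.44072754]
(array([ 0.61765383, -0.2744698 ]), np.float64(17.24075479402844), np.float64(0.000128156081346531)) 0.06144958393806378 0.0611296662384172
(array([ 0.61766317, -0.27401716]), np.float64(17.240729801261057), np.float64(0.00022436714506257616)) 0.06056952933100437 0.0611296662384172
(array([ 0.61767   , -0.27368254]), np.float64(17.24059388209157), np.float64(0.0004848904541009391)) 0.05991905418665605 0.0611296662384172
```

```bash
python3 -m pendant '[[[0,0,-0.03],[-0.003,-0.007,-0.03],0.4],[[0,0,-0.1],[-0.012,-0.028,-0.06],0.4],[[0,0,-0.2],[-0.028,-0.063,-0.079],0.4],[[0,0,-0.3],[-0.048,-0.108,-0.079],0.4],[[0,0,-0.41],[-0.069,-0.155,-0.079],0.4],[[0,0,-0.52],[-0.09,-0.202,-0.079],0.4],[[0,0,-0.62],[-0.111,-0.25,-0.079],0.4],[[0,0,-0.7],[-0.131,-0.295,-0.079],0.4],[[0,0,-0.76],[-0.147,-0.33,-0.079],0.4],[[0,0,-0.785],[-0.155,-0.349,-0.079],0.4]]'
python3 -m pendant '[[[0,0,0],[0,0,0],0.4],[[0,0,0],[0,0,0],0.4],[[0,0,0],[0,0,0],0.4],[[0,0,0],[0,0,0],0.4],[[0,0,0],[0,0,0],0.4]]'
python3 - <<'E'
from h import *
d=snap('wrist','w3');s=d['s'];print(s['clock'],s['tool_pos'],Ro.from_quat(s['eef_rot']).as_matrix().round(4),s['opening'],s['contact_force'])
print(proj(d,[[.543,.257,.126]]))
cv2.imwrite('pics/w3b.png',cv2.resize(d['image'][:270,:,::-1],(800,422),interpolation=cv2.INTER_CUBIC))
E
```

```text
clock: 5.0
tool_pos: [0.6041, 0.1157, 0.3006]
eef_rot: [0.979, 0.204, -0.001, -0.002]
contact_force: [-0.6, 0.9, -6.1]
opening: 0.49
clock: 5.5
tool_pos: [0.6062, 0.108, 0.3015]
eef_rot: [0.98, 0.198, -0.0, 0.0]
contact_force: [0.6, -0.3, -4.9]
opening: 0.49
5.5 [0.60616314 0.1079878  0.3015095 ] [[ 9.215e-01  3.884e-01 -2.000e-04]
 [ 3.884e-01 -9.215e-01 -7.000e-04]
 [-5.000e-04  5.000e-04 -1.000e+00]] 0.4899516640528811 [ 0.55548379 -0.32161589 -4.90359369]
[[248.42588054  10.63153202]]
```

View pics/w3b.png

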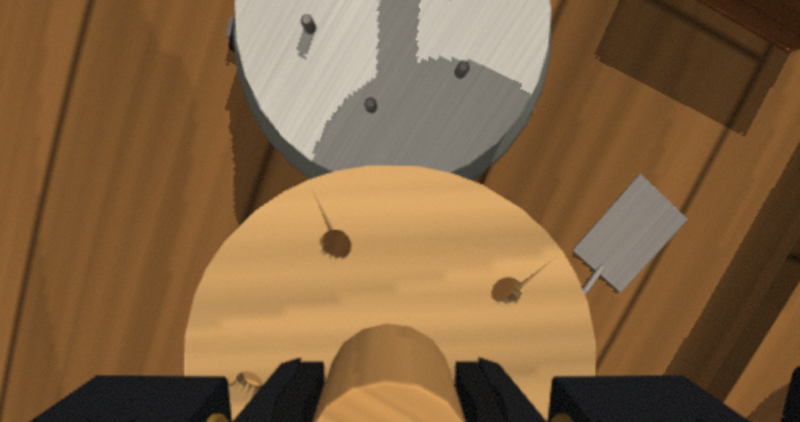

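The wrist view shows three studs at (308,23), (462,69) and (370,105) in 800-px scale, with the held plate's holes at (336,243) and (508,290). I'll enlarge the studs.

```bash
python3 - <<'E'
from h import *
d=dict(np.load('pics/w3.npz'));a=d['image'][:,:,::-1]
A=cv2.resize(a[0:84,185:315],None,fx=6,fy=6,interpolation=cv2.INTER_CUBIC);cv2.imwrite('pics/w3c.png',A)
E
```

```text
(no output)
```

View pics/w3c.png

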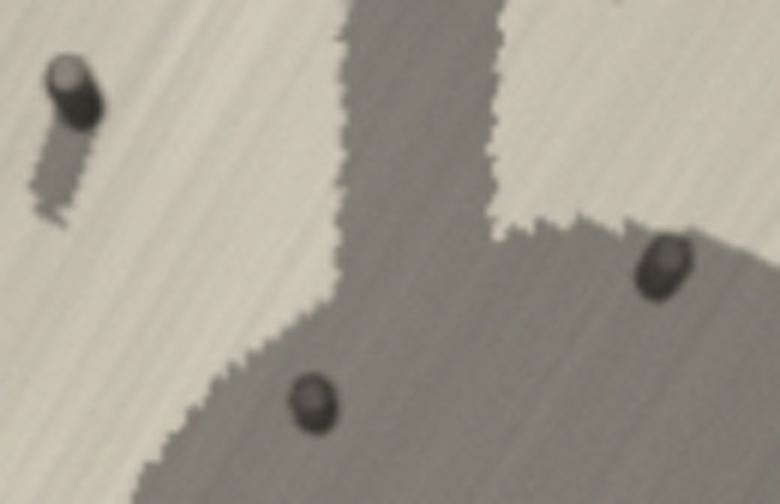

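```bash
python3 - <<'E'
from h import *
d=dict(np.load('pics/w3.npz'))
f=lambda L:[((x+.5)/6-.5+185,(y+.5)/6-.5) for x,y in L]
tip=f([(69,72),(671,258),(312,394)]);base=f([(80,106),(657,276),(316,410)])
for uv,z in((tip,.126),(base,.110)):
  X=ray(d,uv,z)[:,:2];print(X.round(4),fitpts(d,uv,[-1,1,0],z,-82,[.543,.257]))
hz=.3015-.0327+.012
hv=[(336/1.5625,243/1.5625),(508/1.5625,290/1.5625)]
for z in(hz-.002,hz): print(fitpts(d,hv,[1,0],z,62,[.606,.108]))
t=dict(np.load('pics/top0.npz'))
sv=np.array([(136.1,180.8),(154.7,201.2),(140,226.7),(111.5,221.3),(109.7,192.8)])
X=ray(t,sv,.118)[:,:2];c=X.mean(0);print(c,np.degrees(np.arctan2(*(X-c)[:,1::-1].T)))
E
```

```text
[[0.4982 0.2375]
 [0.5959 0.2492]
 [0.5513 0.208 ]] (array([0.54509405, 0.25940106]), np.float64(-83.13995617483125), np.float64(0.00025889842435539157))
[[0.4975 0.2367]
 [0.5957 0.2497]
 [0.5514 0.2078]] (array([0.54451554, 0.25922885]), np.float64(-82.43377093543104), np.float64(0.0001321982272032285))
(array([0.60793189, 0.10632265]), np.float64(61.54813469692451), np.float64(0.00020131169340276145))
(array([0.60765368, 0.10660583]), np.float64(61.54813066292704), np.float64(0.00017951851676667463))
[0.54273452 0.25728518] [  -9.76482156  -81.99825204 -153.37733566  133.90930607   61.83941694]
```

Stud angle is about 61.7° and the held chuck is at about 61.7°, so it's already aligned. The two centre estimates agree to about 1 mm. The target TCP is about (0.543,0.260), so I'll move over the head and stop above the studs.

```bash
python3 -m pendant '[[[0,0,0],[0,-0.01,0],0.4],[[0,0,0],[0,-0.035,0],0.4],[[0,0,0],[0,-0.07,0],0.4],[[0,0,0],[0,-0.105,0.01],0.4],[[0,0,0],[0.001,-0.135,0.03],0.4],[[0,0,0],[0.001,-0.155,0.06],0.4],[[0,0,0],[0.001,-0.1646,0.09],0.4],[[0,0,0],[0.001,-0.1646,0.11],0.4],[[0,0,0],[0.001,-0.1646,0.122],0.4],[[0,0,0],[0.001,-0.1646,0.13],0.4]]'
python3 -m pendant '[[[0,0,0],[0,0,0],0.4],[[0,0,0],[0,0,0],0.4],[[0,0,0],[0,0,0],0.4],[[0,0,0],[0,0,0],0.4]]'
python3 -c "
from h import *
for i in range(1):
  s=r.get_state();print(s['tool_pos'],Ro.from_quat(s['eef_rot']).as_matrix().round(4).tolist(),s['contact_force'],s['moment'])"
```

```text
clock: 6.55
tool_pos: [0.5426, 0.2614, 0.1711]
eef_rot: [0.98, 0.199, -0.0, 0.0]
contact_force: [-0.7, -0.1, -4.5]
opening: 0.49
clock: 6.95
tool_pos: [0.5432, 0.2615, 0.1726]
eef_rot: [0.98, 0.199, 0.001, -0.0]
contact_force: [-1.0, -0.2, -4.8]
opening: 0.488
[0.5432228  0.26149016 0.1726225 ] [[0.9208, 0.39, 0.0015], [0.39, -0.9208, 0.0008], [0.0017, -0.0002, -1.0]] [-0.95738449 -0.16975035 -4.80929304] [-0.00733589 -0.05469925  0.01895504]
```

```bash
python3 -m pendant '[[[0,0,0],[0,0.001,0.004],0.4],[[0,0,0],[0,0.001,0.008],0.4],[[0,0,0],[0,0.001,0.011],0.4],[[0,0,0],[0,0.001,0.013],0.4],[[0,0,0],[0,0.001,0.014],0.4],[[0,0,0],[0,0.001,0.015],0.4],[[0,0,0],[0,0.001,0.016],0.4],[[0,0,0],[0,0.001,0.016],0.4],[[0,0,0],[0,0.001,0.016],0.4]]'
```

```text
clock: 7.85
tool_pos: [0.5431, 0.2604, 0.1558]
eef_rot: [0.98, 0.199, 0.0, 0.0]
contact_force: [0.3, 0.6, -5.3]
opening: 0.489
```

```bash
python3 -m pendant '[[[0,0,0],[0,0,0.001],0.4],[[0,0,0],[0,0,0.002],0.4],[[0,0,0],[0,0,0.003],0.4],[[0,0,0],[0,0,0.003],0.4],[[0,0,0],[0,0,0.003],0.4]]'
python3 -c "
from h import *
s=r.get_state();print(s['tool_pos'],s['contact_force'],s['moment'])"
```

```text
clock: 8.35
tool_pos: [0.5431, 0.2604, 0.1527]
eef_rot: [0.98, 0.199, -0.0, 0.0]
contact_force: [-0.7, 0.4, -5.5]
opening: 0.493
[0.54305555 0.26038259 0.15266199] [-0.70326241  0.40642842 -5.52312181] [ 0.02680776 -0.11188208  0.02993801]
```

It's in line: about 6 mm down the studs with no reaction. I'll continue gently.

```bash
python3 -m pendant '[[[0,0,0],[0,0,0.001],0.4],[[0,0,0],[0,0,0.002],0.4],[[0,0,0],[0,0,0.003],0.4],[[0,0,0],[0,0,0.004],0.4],[[0,0,0],[0,0,0.005],0.4],[[0,0,0],[0,0,0.006],0.4],[[0,0,0],[0,0,0.006],0.4],[[0,0,0],[0,0,0.006],0.4]]'
```

```text
clock: 9.15
tool_pos: [0.5431, 0.2604, 0.1467]
eef_rot: [0.98, 0.199, -0.0, 0.0]
contact_force: [0.1, -0.9, -5.9]
opening: 0.493
```

```bash
python3 -m pendant '[[[0,0,0],[0,0,0.001],0.4],[[0,0,0],[0,0,0.001],0.4],[[0,0,0],[0,0,0.002],0.4],[[0,0,0],[0,0,0.002],0.4],[[0,0,0],[0,0,0.002],0.4]]'
```

```text
clock: 9.65
tool_pos: [0.5431, 0.2604, 0.1447]
eef_rot: [0.98, 0.199, 0.0, 0.0]
contact_force: [-0.5, 0.2, -5.8]
opening: 0.487
```

```bash
python3 -m pendant '[[[0,0,0],[0,0,0.0005],0.4],[[0,0,0],[0,0,0.001],0.4],[[0,0,0],[0,0,0.0015],0.4],[[0,0,0],[0,0,0.0015],0.4],[[0,0,0],[0,0,0.0015],0.4]]'
```

```text
clock: 10.15
tool_pos: [0.5431, 0.2604, 0.1432]
eef_rot: [0.98, 0.199, -0.0, 0.0]
contact_force: [1.2, 0.3, -5.5]
opening: 0.485
```

```bash
python3 -m pendant '[[[0,0,0],[0,0,0.0005],0.4],[[0,0,0],[0,0,0.0005],0.4],[[0,0,0],[0,0,0.001],0.4],[[0,0,0],[0,0,0.001],0.4]]'
```

```text
clock: 10.55
tool_pos: [0.5432, 0.2605, 0.1427]
eef_rot: [0.98, 0.199, 0.0, 0.0]
contact_force: [-0.4, 0.4, -0.7]
opening: 0.487
```

Contact at the predicted height (z 0.1427). I'll add a slight press to confirm, then release and back off.

```bash
python3 -m pendant '[[[0,0,0],[0,0,0.0005],0.4],[[0,0,0],[0,0,0.0005],0.4],[[0,0,0],[0,0,0.0005],0.4]]'
python3 -m pendant '[[[0,0,0],[0,0,0],0.5],[[0,0,0],[0,0,0],0.55],[[0,0,0],[0,0,0],0.6],[[0,0,0],[0,0,0],0.7],[[0,0,0],[0,0,0],0.8],[[0,0,0],[0,0,0],0.9],[[0,0,0],[0,0,0],1],[[0,0,0],[0,0,0],1],[[0,0,0],[0,0,0],1]]'
python3 -m pendant '[[[0,0,0],[0,0,-0.005],1],[[0,0,0],[0,0,-0.02],1],[[0,0,0],[0,0,-0.05],1],[[0,0,0],[0,0,-0.09],1],[[0,0,0],[0.0,0.02,-0.12],1],[[0,0,0],[0,0.05,-0.15],1],[[0,0,0],[0,0.08,-0.15],1],[[0,0,0],[0,0.1,-0.15],1],[[0,0,0],[0,0.1,-0.15],1],[[0,0,0],[0,0.1,-0.15],1]]'
python3 - <<'E'
from h import *
a=snap('wrist','w4')['image'];b=snap('side','side4')['image']
im=np.hstack([cv2.resize(a[:250],(400,195)),cv2.resize(b[220:384,140:340],(400,328))[:195]*0])
B=cv2.resize(b[230:384,140:330],(570,462),interpolation=cv2.INTER_CUBIC)
A=cv2.resize(a,(0,0),fx=.45,fy=.45)
c=np.zeros((462,800,3),np.uint8);c[:,:570]=B;c[:A.shape[0],570:]=A[:,:230]
cv2.imwrite('pics/f1.png',B[:,:,::-1]);cv2.imwrite('pics/w4b.png',cv2.resize(a,(800,600))[:,:,::-1])
E
```

```text
clock: 10.85
tool_pos: [0.5432, 0.2604, 0.1427]
eef_rot: [0.98, 0.199, 0.0, 0.0]
contact_force: [-1.7, -1.3, 5.1]
opening: 0.488
clock: 11.75
tool_pos: [0.5431, 0.2604, 0.1417]
eef_rot: [0.98, 0.199, 0.0, 0.0]
contact_force: [0.6, -0.1, -0.7]
opening: 1.001
clock: 12.75
tool_pos: [0.5817, 0.1691, 0.2925]
eef_rot: [0.98, 0.199, 0.0, -0.001]
contact_force: [-0.3, 0.3, 0.6]
opening: 1.0
```

View pics/f1.png

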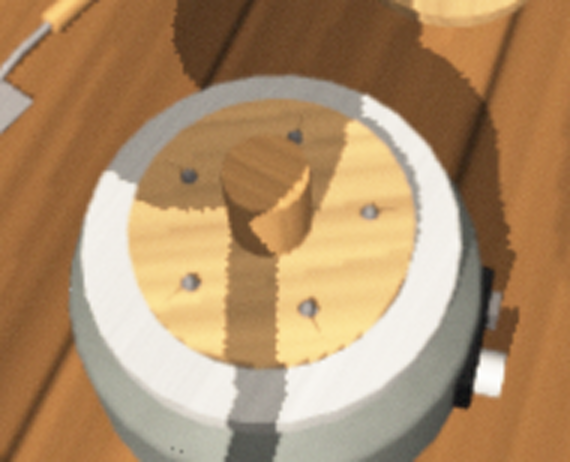

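View pics/w4b.png

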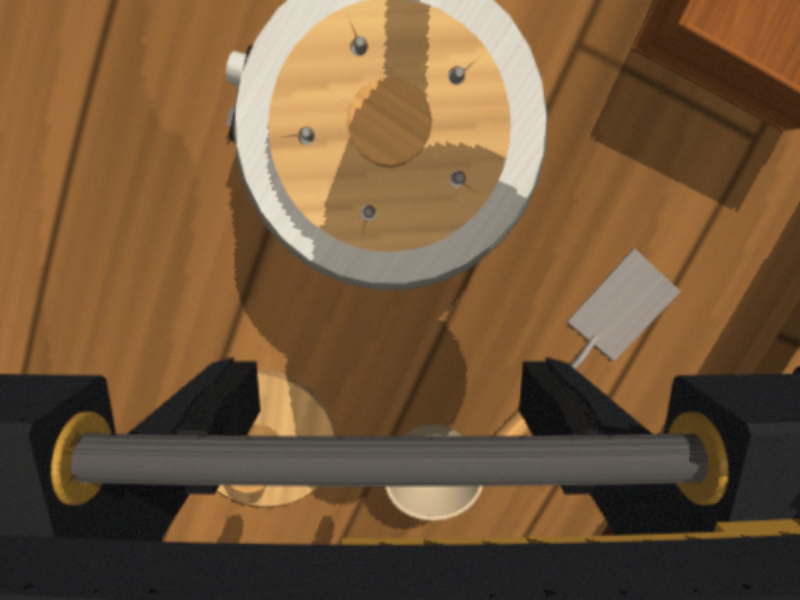

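Both views show all five studs poking through the five holes, e.g. (359,45), (457,75), (306,135), (458,178) and (368,212) in the wrist view. The plate is flat on the head, the gripper is clear, and the bystanders in view look undisturbed.

```bash
python3 -c "
from plant import r
print(r.finish_job())"
```

```text
the job is handed in; nothing more can be done
None
```

The five-hole chuck is seated on the wheel head, released, and the job is handed in at about 13 s of the 64 s allowed.

- **Pick and align:** I picked the chuck up by its hub and turned it about 45° on the way to the wheel. That put its holes in line with the studs (both at about 61.7°) before I lowered it.
- **Seating:** It slid down in steps of 1 mm or less with no noticeable resistance. It touched at the height predicted for fully seated (TCP z 0.1427 m). A 0.5 mm confirming press met about 10 N, well under the 40 N limit.
- **Last checks:** After release, the wrist and side pictures showed all five studs through the holes and the plate flat on the head. The gripper was open and clear.
- **Bystanders:** The arm never touched the plain chuck or the bowls. The final pictures took in only some of them, and those looked undisturbed; I did not take a last full view of the bench.
- **Disagreements:** The top and wrist cameras differed by about 2–3 mm on absolute position. Their chuck-to-wheel offsets agreed to about 1 mm. No check failed.

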